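# Snap the shoehorn into its spring-clip rack

## Robot

A 7-joint arm with a two-finger parallel gripper is mounted at the origin on the work surface. World frame = base frame: x ahead of the robot, y to its left, z up, the work surface at z = 0. Lengths are in mm, angles in degrees, forces in N, time in s.
With the tool pointing down it reaches from about 425 to 875 mm from the base axis. Payload 8.4 kg.
Tool frame: the origin (TCP) lies between the finger pads; the fingertips stand 11 mm ahead of it and the grasp point (between the pads) lies 8 mm behind it; x points along the fingers, z is the direction in which the jaws open and shut, and the axes are right-handed (so a half turn about x gives the same grasp; the last joint's range is limited). The gripper opens to 87 mm and grips with 3 to 60 N. Pads are 19 mm wide; open, the fingers measure 117 mm over their backs; the gripper's body (75 mm by 190 mm) begins 51 mm behind the grasp point.
Start: joints at [68.342, 19.091, 2.286, 83.961, -0.768, 76.965, -3.352], TCP at [178.859, -624.878, 210.746] pointing down, gripper open.
Joint ranges: [-147.57, 147.57], [-21.85, 119.76], [-74.77, 79.35], [14.55, 137.4], [-85.83, 265.84], [4.83, 119.75], [-152.11, 152.11]. Speed limits (degrees/s): [127.2, 127.2, 159.86, 159.86, 180, 180, 180].

## Interface

Orientations are given as a 3x3 rotation matrix whose columns are the frame's x, y, z axes.
In Python, from bench import * gives the robot as it stands.
- The arm moves only by the tool move_arm, never from a script. Its argument "commands" is a list of rows, each an object of numbers: "fingers": the opening, from -1 (shut) to 1 (fully open); "dx", "dy", "dz": the shift along the world's x, y, z in mm; "twist": the turn about the world's z in rad. In form: [{"fingers": .., "dx": .., "dy": .., "dz": .., "twist": ..}, ...]. A call has 1 to 8 rows; each row shifts and turns the commanded pose from where the row before left it; what a row does not reach is not made up. A row lasts 1/12 s, in which the tool goes at most 41.7 mm and 7.16 degrees, less where a joint would pass 70% of its speed; a pose out of reach is approached as far as the arm can. A call with a gripper value outside its range is refused whole. The fingers move at their own pace and stop on an object; "grip_force" is the grip in N (left out, the last holds). Time passes only in rows, so rows that do not move let the fingers close. It gives the time, the measured TCP pose, the force and the opening at its end, in the units of the state.
- sense(): the state, without advancing time (a new reading comes with each control period).
- get_image(name): name is "scene" or "top" or "wrist"; returns the picture (480x640x3 uint8, red, green, blue); there is no depth.
- calibration(name): a dict with "mtx" (3x3 intrinsics, pixels), "R" (3x3) and "t" (3): a world point X has camera coordinates R X + t. Camera axes: x right, y down, z forward; pixel columns grow to the right and rows downward; lengths in mm; the calibration is good to about 2 mm. A picture is of the moment at which its call begins: read the wrist's pose just before it. calibration takes no time and is no camera call; for the wrist camera it gives the pose at the moment of the call.
- hand_in(): hands the job in, once; it reports no verdict.
The state is a dict: "time": time; "joint_positions": joint angles; "qd": joint speeds; "joint_efforts": joint torques, N m; "position": TCP position; "tool_rot": TCP orientation; "ft_force": force on the tool from outside, world axes, zero at the start; "ft_torque": the same for the moment, N m; "gripper_width": opening from 0.0 (shut) to 1.0 (fully open).
Only numpy, scipy, OpenCV 4.12 (cv2) and the standard library are available. Lean on these libraries where they do the work, as an engineer would, in place of code of your own. Each camera call takes 0.05 s, during which the arm holds its last target. There are 200 camera calls.

## Task

Put the wooden shoehorn away: pick it up by its round shaft and press it down into both spring clips of the steel rack until they snap around it, with the shaft's middle between the clips, its butt end towards the rack's upright end plate and the blade hollow side up. The bar that carries the clips is set at a different height every time, so press by feel, no harder than the snap needs (25 N at most on the shoehorn), and leave the other things where they are.

Things in the scene. Friction and masses are not known exactly. Their poses are not given: they have to be found in the camera images.
- shoehorn: wooden shoehorn, 130 g, hollow side up on the slab. Round shaft, 18 mm diameter, along its x axis from the butt (x = -144 mm) to +87 mm; then a thin blade, 43 mm wide, up to 11 mm high, to x = +192 mm. Origin: underside, 9 mm below the shaft's axis; z up, out of the hollow side. Balances within 15 mm of x = 0
- shaft_mid (a point): point on the shoehorn's shaft axis at x = 0: comes midway between the two clips
- shaft_end (a point): butt end of the shoehorn's shaft, on its axis, 144 mm from shaft_mid, away from the blade
- rack: dark steel shoehorn rack, fixed. Origin: underside of the base, midway between its two clips; x along the rack, z up. Base 285 x 56 x 10 mm (x -178 to +107). Above it a crossbar on two columns carries the clips at x = -50 and +50 mm. Its height was set by hand and is not measured: the axis of a seated shaft lies 56 to 92 mm above the slab. The crossbar's top is 27 mm below that axis
- end_plate (a point): top of the rack's upright end plate (60 mm high, 56 mm wide), 172 mm from the rack's middle, on its -x side
- under_clip0 (a point): point on the rack's base straight below clip 0 (rack x = -50 mm). A clip: two upright spring fingers, 20 mm long in x, at y = +-13 mm, open at the top, with round inward lips 14 mm apart and a flared entry 38 mm wide. The lips are 6.5 mm, the finger tops 18 mm, above the seated axis; below it are a rubber pad and, 23 mm down, the clip's 34 mm wide foot
- under_clip1 (a point): the same below clip 1 (x = +50 mm). The shaft meets the lips with its axis 13 mm above the seated height; the push for both clips together then rises to 10 to 18 N (more if the shaft is off to one side) and falls away as the axis passes the lips and the fingers snap round it. 1.2 mm below the seated height it meets hard steel. Pressed midway, one clip may snap first; pressing on seats the other
- pad0 (a joint): rubber pad between the fingers of clip 0 (at x = -50 mm, nearer the end plate): 0.0005 when nothing lies on it, grows as it is pressed down (m); the shaft held by the clip keeps it pressed by about 0.002; at 0.003 the shaft meets hard steel
- pad1 (a joint): rubber pad between the fingers of clip 1 (at x = +50 mm): 0.0005 when nothing lies on it, grows as it is pressed down (m); the shaft held by the clip keeps it pressed by about 0.002; at 0.003 the shaft meets hard steel
- clip0l (a joint): spring finger of clip 0, on its +y side: 0 relaxed, grows as it is pushed outward (rad); passing the shaft spreads it to about 0.06, it springs back below 0.02 once the shaft is in
- clip0r (a joint): spring finger of clip 0, on its -y side: 0 relaxed, grows as it is pushed outward (rad); passing the shaft spreads it to about 0.06, it springs back below 0.02 once the shaft is in
- clip1l (a joint): spring finger of clip 1, on its +y side: 0 relaxed, grows as it is pushed outward (rad); passing the shaft spreads it to about 0.06, it springs back below 0.02 once the shaft is in
- clip1r (a joint): spring finger of clip 1, on its -y side: 0 relaxed, grows as it is pushed outward (rad); passing the shaft spreads it to about 0.06, it springs back below 0.02 once the shaft is in
- remote: bystander: white garage remote 68 x 38 x 14 mm; origin under its centre
- catchall: bystander: black bowl, 124 mm across, 32 mm high; origin under its centre
- trinket_box: bystander: stainless trinket box 80 x 100 x 47 mm; origin under its centre
- diffuser: bystander: frosted glass diffuser jar, 72 mm across, 120 mm high with its stopper; origin under its centre
- candle: bystander: white lidded candle pot, 74 mm across, 62 mm high; origin under its centre
- glasses_case: bystander: dark brown glasses case 160 x 60 x 42 mm; origin under its centre

How it is judged:
By the outcome, as a careful person would: the job done as asked, in the order asked, and still so for the second after the job is handed in, with the robot touching nothing.
It also fails if it takes over 64 s, if anything falls off the work surface, if the arm or the gripper's body presses on something with over 40 N, if the wrist force passes 120 N, or if a joint passes its speed limit or range.

## Working session

There is one attempt and no reset: what is moved stays moved. The work goes in short steps, Python scripts to look and compute and a tool call to move; the robot and the scene stay as the last step left them, time stands still between calls to the robot, and variables do not carry over. Pictures are saved under pics/ and viewed, about 8 in all and at most 12, crops included, and the job is handed in when it is done.

Besides the shell and the picture viewer there is one more tool, called after "Call:" by a JSON object that holds its "fn" and its "kwargs". move_arm: Moves the arm, as the interface text tells. Its arguments: {"type":"object","properties":{"commands":{"type":"array","items":{"type":"object","properties":{"fingers":{"type":"number"},"dx":{"type":"number"},"dy":{"type":"number"},"dz":{"type":"number"},"twist":{"type":"number"}}}},"grip_force":{"type":"number"}},"required":["commands"]}

```bash
mkdir -p pics && cat > h.py <<'E'
from bench import *
import numpy as np, cv2
def snap(n,f):
    c=calibration(n); im=get_image(n); cv2.imwrite(f'pics/{f}.png',im[:,:,::-1]); return c,im
def tri(obs):
    A=[];b=[]
    for c,(u,v) in obs:
        K,R,t=map(np.array,(c['mtx'],c['R'],c['t']))
        P=K@np.c_[R,t.reshape(3)]
        for k,w in((0,u),(1,v)):
            r=P[k]-w*P[2]; r=r/np.linalg.norm(r[:3]); A.append(r[:3]); b.append(-r[3])
    x,res,_,_=np.linalg.lstsq(np.array(A),np.array(b),rcond=None); return x,np.array(A)@x-b
def onz(c,uv,z):
    K,R,t=map(np.array,(c['mtx'],c['R'],c['t'])); C=-R.T@t.reshape(3)
    d=R.T@np.linalg.solve(K,[uv[0],uv[1],1]); return C+d*(z-C[2])/d[2]
def proj(c,X):
    p=np.array(c['mtx'])@(np.array(c['R'])@X+np.array(c['t']).reshape(3)); return p[:2]/p[2]
E
python3 - <<'E'
from h import *
s=sense(); print(s)
for n in('scene','top'):
    c,_=snap(n,n+'0'); print(n,np.round(c['mtx'],1).tolist(),np.round(c['R'],3).tolist(),np.round(c['t'],1).tolist())
E
```

```text
{'time': 0.0, 'joint_positions': array([68.34273857, 19.13189442,  2.28374535, 84.01260882, -0.76815134,
       76.96537739, -3.35203807]), 'qd': array([-0.00381258,  0.06064399, -0.11861256,  0.04515369, -0.10259272,
        0.03250377, -0.03786154]), 'joint_efforts': array([-1.21870569e-03, -6.56358075e+01,  1.33430734e+00, -4.03802526e+01,
       -5.97524364e-02,  4.49804391e-02,  1.78860005e-04]), 'position': array([ 178.71782602, -624.42509318,  209.84431673]), 'tool_rot': array([[-5.50551901e-04,  9.61391455e-01,  2.75183879e-01],
       [ 1.55748908e-03,  2.75184411e-01, -9.61390199e-01],
       [-9.99998636e-01, -1.00699316e-04, -1.64885999e-03]]), 'ft_force': array([0.99077258, 0.14980897, 0.18829702]), 'ft_torque': array([0.03372577, 0.05212469, 0.05281597]), 'gripper_width': 0.9994177941894176}
scene [[449.4, 0.0, 320.0], [0.0, 449.4, 235.9], [0.0, 0.0, 1.0]] [[-0.056, 0.998, 0.013], [0.65, 0.046, -0.758], [-0.758, -0.034, -0.652]] [52.4, -300.8, 1422.4]
top [[451.4, 0.0, 320.2], [0.0, 451.4, 240.7], [0.0, 0.0, 1.0]] [[-0.022, -1.0, -0.005], [-0.993, 0.023, -0.119], [0.119, 0.002, -0.993]] [4.0, 532.5, 1260.5]
```

View pics/top0.png

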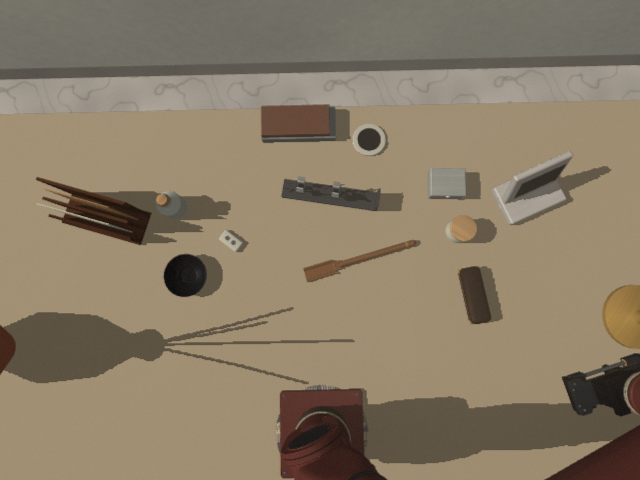

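View pics/scene0.png

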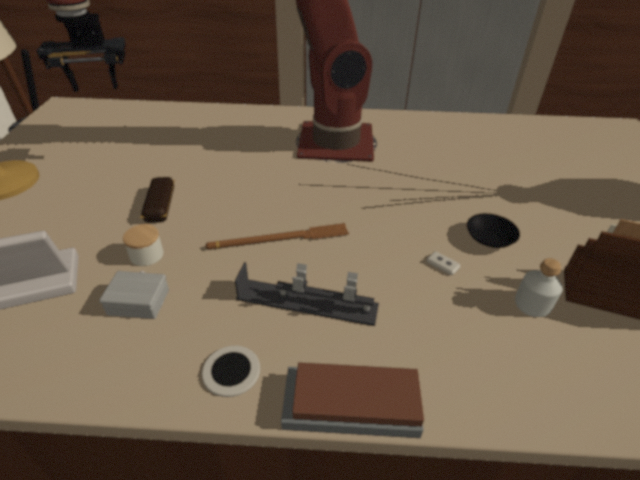

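The top view shows the shoehorn (blade tip about (306,273), butt about (415,243)), the rack (284,190)–(379,200), and the end plate at right near (377,198). The scene view agrees: butt at (209,245) and end plate at (241,280), both towards −y. I'll enlarge both.

```bash
python3 - <<'E'
import cv2, numpy as np
a=cv2.imread('pics/top0.png')[165:290,275:425]; b=cv2.imread('pics/scene0.png')[215:330,200:385]
a=cv2.resize(a,None,fx=5,fy=5,interpolation=cv2.INTER_CUBIC); cv2.imwrite('pics/topc.png',cv2.convertScaleAbs(a,alpha=1.5))
b=cv2.resize(b,None,fx=4,fy=4,interpolation=cv2.INTER_CUBIC); cv2.imwrite('pics/scenec.png',cv2.convertScaleAbs(b,alpha=1.5))
E
```

```text
(no output)
```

View pics/topc.png

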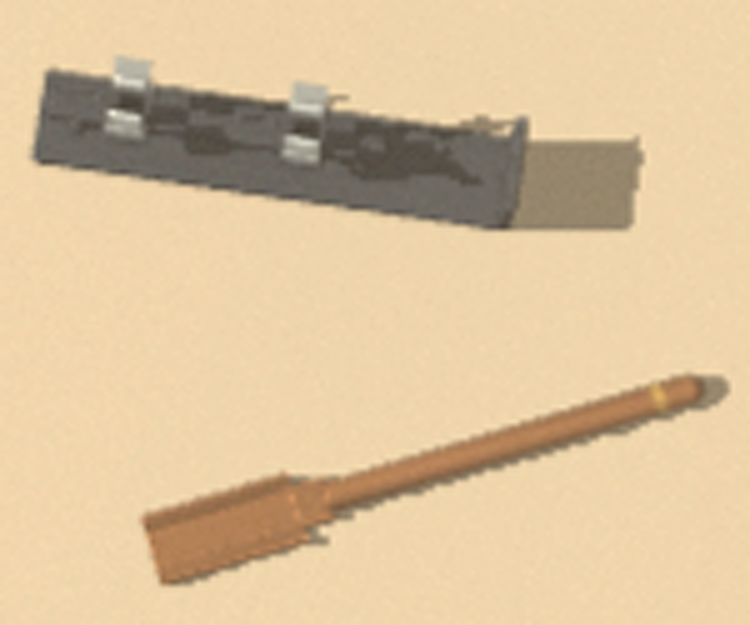

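View pics/scenec.png

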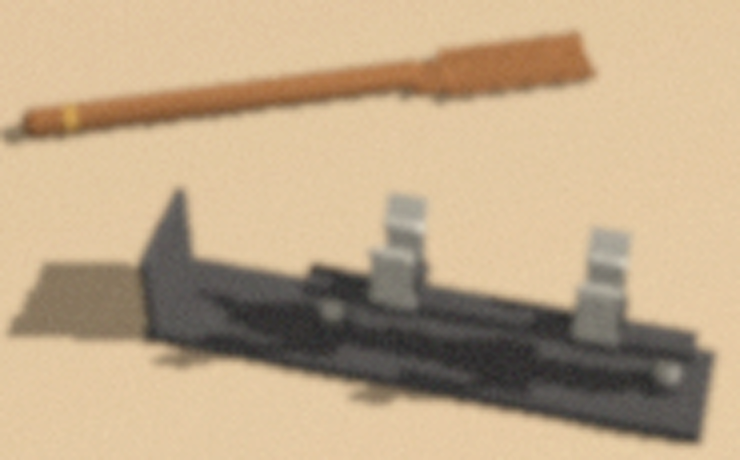

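Both crops are clear. Top crop: butt (700,388), blade tip (153,550), base corners (48,70), (36,162), (505,228), clip tops around (131,97) and (305,122). Scene crop: finger tops, clip 0 at (392,250)/(406,196) and clip 1 at (600,287)/(610,230). Next I triangulate.

```bash
python3 - <<'E'
from h import *
T=calibration('top');S=calibration('scene')
t=lambda x,y:(275+x/5,165+y/5); s=lambda x,y:(200+x/4,215+y/4)
P={}
for n,a,b in [('butt',(702,388),(28,121)),('tip',(153,550),(585,55)),('junc',(330,495),(415,73)),
 ('c1top',(129,98),(605,258)),('c0top',(306,122),(399,223)),('baseR_far',(48,70),(715,353)),('plate_far_bottom',(518,150),(148,335))]:
    x,r=tri([(T,t(*a)),(S,s(*b))]); P[n]=x; print(n,x.round(1),np.abs(r).max().round(1))
b=onz(T,t(702,388),9);k=onz(T,t(153,550),5);print('z-fixed butt,tip',b,k,np.linalg.norm(b-k))
for n,q in [('c00',(48,70)),('c01',(36,162)),('c10',(505,228))]: print(n,onz(T,t(*q),10).round(1))
for n,q in [('c00',(715,353)),('c10',(148,328)),('c11',(700,432))]: print('scene',n,onz(S,s(*q),10).round(1))
d=(k-b)[:2];d/=np.linalg.norm(d); print('shoe yaw',np.degrees(np.arctan2(d[1],d[0])),'mid',b[:2]+144*d)
d=P['c1top']-P['c0top'];print('clip vec',d, np.degrees(np.arctan2(d[1],d[0])),'mid',(P['c1top']+P['c0top'])/2)
print(-np.array(T['R']).T@T['t'])
w=calibration('wrist');R=sense()['tool_rot'];C=-np.array(w['R']).T@w['t'];print('wristcam',C,np.array(w['R']).round(2),np.array(w['mtx'])[0,0],R.T@(C-sense()['position']))
E
```

```text
butt [ 523.4 -284.     6.5] 1.2
tip [436.8  36.3   2.9] 0.4
junc [466.  -65.8   7.2] 0.9
c1top [684.8  43.3  84.8] 0.8
c0top [668.7 -55.2  85.1] 0.5
baseR_far [710.9  94.   51.2] 3.9
plate_far_bottom [ 669.9 -185.1   -4.1] 0.4
z-fixed butt,tip [ 523.38733791 -284.66980818    9.        ] [436.67460105  36.62614562   5.        ] 332.81554749950504
c00 [721.5  93.4  10. ]
c01 [666.2 101.2  10. ]
c10 [ 620.3 -173.5   10. ]
scene c00 [674.7 103.5  10. ]
scene c10 [ 677.5 -182.5   10. ]
scene c11 [725.   94.1  10. ]
shoe yaw 105.10339679115114 mid [ 485.86644642 -145.64397352]
clip vec [16.08297028 98.51947284 -0.35837613] 80.72844144207096 mid [676.79123864  -5.97762341  84.95993056]
[ 378.52301331  -10.42937462 1314.88939317]
wristcam [ 240.53375909 -607.55243039  384.02353744] [[ 0.27 -0.96 -0.  ]
 [-0.93 -0.27  0.24]
 [-0.23 -0.06 -0.97]] 376.4220984115803 [-174.07610101   64.03162199    0.46543318]
```

Call:
{"fn": "move_arm", "kwargs": {"commands": [{"fingers": 1, "dx": 19, "dy": 30, "dz": 0, "twist": 0.097}, {"fingers": 1, "dx": 19, "dy": 30, "dz": 0, "twist": 0.097}, {"fingers": 1, "dx": 19, "dy": 30, "dz": 0, "twist": 0.097}, {"fingers": 1, "dx": 19, "dy": 30, "dz": 0, "twist": 0.097}, {"fingers": 1, "dx": 19, "dy": 30, "dz": 0, "twist": 0.097}, {"fingers": 1, "dx": 19, "dy": 30, "dz": 0, "twist": 0.097}, {"fingers": 1, "dx": 19, "dy": 30, "dz": 0, "twist": 0.097}, {"fingers": 1, "dx": 19, "dy": 30, "dz": 0, "twist": 0.097}], "grip_force": 40}}

```text
time: 0.77
position: [331.3, -383.1, 210.5]
tool_rot: [[-0.0, 0.489, 0.872], [0.0, 0.872, -0.489], [-1.0, -0.0, -0.0]]
ft_force: [1.6, -1.0, -0.7]
gripper_width: 0.999
```

Call:
{"fn": "move_arm", "kwargs": {"commands": [{"fingers": 1, "dx": 19, "dy": 30, "dz": 0, "twist": 0.097}, {"fingers": 1, "dx": 19, "dy": 30, "dz": 0, "twist": 0.097}, {"fingers": 1, "dx": 19, "dy": 30, "dz": 0, "twist": 0.097}, {"fingers": 1, "dx": 19, "dy": 30, "dz": 0, "twist": 0.097}, {"fingers": 1, "dx": 19, "dy": 30, "dz": 0, "twist": 0.097}, {"fingers": 1, "dx": 19, "dy": 30, "dz": 0, "twist": 0.097}, {"fingers": 1, "dx": 19, "dy": 30, "dz": 0, "twist": 0.097}, {"fingers": 1, "dx": 19, "dy": 30, "dz": 0, "twist": 0.097}]}}

```text
time: 1.43
position: [483.3, -143.2, 210.7]
tool_rot: [[-0.0, -0.262, 0.965], [-0.0, 0.965, 0.262], [-1.0, -0.0, -0.0]]
ft_force: [1.5, -0.5, 0.1]
gripper_width: 1.0
```

Call:
{"fn": "move_arm", "kwargs": {"commands": [{"fingers": 1, "dx": 0, "dy": 0, "dz": 0, "twist": 0}, {"fingers": 1, "dx": 0, "dy": 0, "dz": 0, "twist": 0}, {"fingers": 1, "dx": 0, "dy": 0, "dz": 0, "twist": 0}]}}

```text
time: 1.68
position: [482.4, -145.3, 210.4]
tool_rot: [[-0.001, -0.256, 0.967], [-0.0, 0.967, 0.256], [-1.0, 0.0, -0.001]]
ft_force: [-0.6, -1.2, -0.6]
gripper_width: 1.0
```

```bash
python3 - <<'E'
from h import *
s=sense();print(s['time'],s['position'],s['tool_rot'].round(3).tolist(),s['ft_force'],s['joint_positions'])
import json
c,im=snap('wrist','w1');json.dump({k:np.array(v).tolist() for k,v in c.items()},open('w1.json','w'))
cv2.imwrite('pics/w1b.png',cv2.convertScaleAbs(im[:,:,::-1],alpha=1.4))
E
```

```text
1.6833 [ 482.42268991 -145.30882226  210.3692624 ] [[-0.001, -0.256, 0.967], [-0.0, 0.967, 0.256], [-1.0, 0.0, -0.001]] [-0.5858253  -1.16593769 -0.55164043] [ 39.49020866   3.83779004 -28.80848761 102.60582268   1.93531033
  74.09121014  25.04823578]
```

View pics/w1b.png

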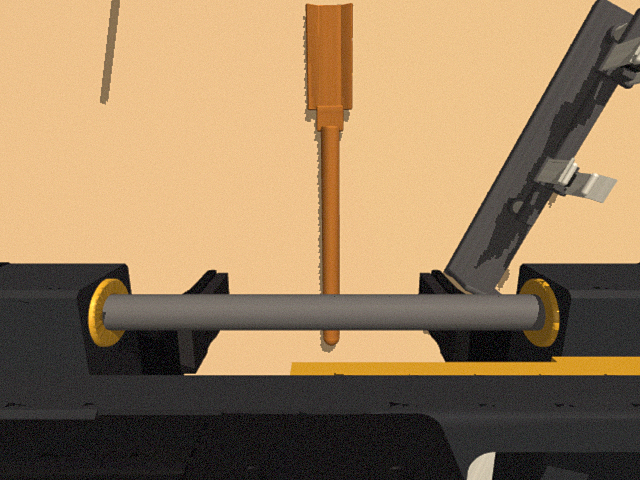

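The wrist view shows the shoehorn upright in the picture: tip (329,5), shaft (331,130), and butt (331,343) seen through the gripper, with the rack to the right. Now I'll compute the correction.

```bash
python3 - <<'E'
from h import *
import json
c=json.load(open('w1.json'));T=calibration('top');t=lambda x,y:(275+x/5,165+y/5)
p={n:onz(c,uv,z) for n,uv,z in[('tip',(329,5),6),('sh',(331,135),9),('sh2',(331,280),9),('butt',(331,341),9)]}
for n in p:print(n,p[n].round(1))
print(tri([(c,(331,341)),(T,t(702,388))]),tri([(c,(329,5)),(T,t(153,550))]))
d=p['sh']-p['butt'];print('yaw',np.degrees(np.arctan2(d[1],d[0])),'len',np.linalg.norm(p['tip']-p['butt']))
d=(p['tip']-p['butt'])[:2];d/=np.linalg.norm(d);print('yaw',np.degrees(np.arctan2(d[1],d[0])),'mid',p['butt'][:2]+144*d,p['tip'][:2]-192*d, 'grip offset perp')
for z in(84,):print([onz(c,q,z).round(1) for q in[(566,176),(634,55)]])
E
```

```text
tip [438.2  37.2   6. ]
sh [469.2 -71.    9. ]
sh2 [ 507.6 -213.5    9. ]
butt [ 526.2 -282.2    9. ]
(array([ 525.6702    , -285.81128846,    2.48835511]), array([-1.56094372, -0.182604  , -0.29349425, -1.54465716])) (array([437.41235389,  36.91591053,   5.77178638]), array([-0.8239627 ,  0.10915201, -0.33142288, -0.76396364]))
yaw 105.10279673713987 len 331.23604080630736
yaw 105.40323733528189 mid [ 487.92360398 -143.3324275 ] [ 489.19257052 -147.93836493] grip offset perp
[array([655.8, -56.1,  84. ]), array([668.4,  38. ,  84. ])]
```

Call:
{"fn": "move_arm", "kwargs": {"commands": [{"fingers": 1, "dx": 5.5, "dy": -1, "dz": -30, "twist": 0.005}, {"fingers": 1, "dz": -30}, {"fingers": 1, "dz": -30}, {"fingers": 1, "dz": -30}, {"fingers": 1, "dz": -30}, {"fingers": 1, "dz": -25}, {"fingers": 1, "dz": -12}, {"fingers": 1, "dz": -8}], "grip_force": 40}}

```text
invalid input at $.commands[1]: expected keys fingers, dx, dy, dz, twist
```

Call:
{"fn": "move_arm", "kwargs": {"commands": [{"fingers": 1, "dz": 0}, {"fingers": 1, "dz": 0}]}}

```text
invalid input at $.commands[0]: expected keys fingers, dx, dy, dz, twist
```

Call:
{"fn": "move_arm", "kwargs": {"commands": [{"fingers": 1, "dx": 5.5, "dy": -1, "dz": -30, "twist": 0.005}, {"fingers": 1, "dx": 0, "dy": 0, "dz": -30, "twist": 0}, {"fingers": 1, "dx": 0, "dy": 0, "dz": -30, "twist": 0}, {"fingers": 1, "dx": 0, "dy": 0, "dz": -30, "twist": 0}, {"fingers": 1, "dx": 0, "dy": 0, "dz": -30, "twist": 0}, {"fingers": 1, "dx": 0, "dy": 0, "dz": -25, "twist": 0}, {"fingers": 1, "dx": 0, "dy": 0, "dz": -12, "twist": 0}, {"fingers": 1, "dx": 0, "dy": 0, "dz": -8, "twist": 0}], "grip_force": 40}}

```text
time: 2.4
position: [486.9, -146.8, 14.2]
tool_rot: [[-0.003, -0.26, 0.966], [0.001, 0.966, 0.26], [-1.0, 0.001, -0.002]]
ft_force: [-0.4, 0.3, 1.0]
gripper_width: 1.0
```

Call:
{"fn": "move_arm", "kwargs": {"commands": [{"fingers": 1, "dx": 0, "dy": 0, "dz": 0, "twist": 0}, {"fingers": 1, "dx": 0, "dy": 0, "dz": 0, "twist": 0}]}}

```text
time: 2.57
position: [488.9, -146.4, 16.6]
tool_rot: [[0.001, -0.261, 0.965], [-0.0, 0.965, 0.261], [-1.0, -0.001, 0.001]]
ft_force: [0.1, 0.5, 0.3]
gripper_width: 0.999
```

Call:
{"fn": "move_arm", "kwargs": {"commands": [{"fingers": 1, "dx": 0, "dy": 0, "dz": -2, "twist": 0}, {"fingers": -1, "dx": 0, "dy": 0, "dz": 0, "twist": 0}, {"fingers": -1, "dx": 0, "dy": 0, "dz": 0, "twist": 0}, {"fingers": -1, "dx": 0, "dy": 0, "dz": 0, "twist": 0}, {"fingers": -1, "dx": 0, "dy": 0, "dz": 0, "twist": 0}, {"fingers": -1, "dx": 0, "dy": 0, "dz": 0, "twist": 0}, {"fingers": -1, "dx": 0, "dy": 0, "dz": 0, "twist": 0}, {"fingers": -1, "dx": 0, "dy": 0, "dz": 0, "twist": 0}], "grip_force": 40}}

```text
time: 3.23
position: [488.4, -145.8, 13.8]
tool_rot: [[-0.0, -0.262, 0.965], [-0.0, 0.965, 0.262], [-1.0, 0.0, -0.0]]
ft_force: [-0.1, -0.2, 0.7]
gripper_width: 0.554
```

Call:
{"fn": "move_arm", "kwargs": {"commands": [{"fingers": -1, "dx": 0, "dy": 0, "dz": 0, "twist": 0}, {"fingers": -1, "dx": 0, "dy": 0, "dz": 0, "twist": 0}, {"fingers": -1, "dx": 0, "dy": 0, "dz": 0, "twist": 0}, {"fingers": -1, "dx": 0, "dy": 0, "dz": 0, "twist": 0}]}}

```text
time: 3.57
position: [488.4, -145.9, 13.7]
tool_rot: [[-0.0, -0.262, 0.965], [0.0, 0.965, 0.262], [-1.0, 0.0, -0.0]]
ft_force: [0.1, 0.2, -0.0]
gripper_width: 0.248
```

Call:
{"fn": "move_arm", "kwargs": {"commands": [{"fingers": -1, "dx": 0, "dy": 0, "dz": 0, "twist": 0}, {"fingers": -1, "dx": 0, "dy": 0, "dz": 0, "twist": 0}, {"fingers": -1, "dx": 0, "dy": 0, "dz": 0, "twist": 0}, {"fingers": -1, "dx": 0, "dy": 0, "dz": 0, "twist": 0}]}}

```text
time: 3.9
position: [488.4, -145.9, 13.8]
tool_rot: [[-0.0, -0.262, 0.965], [-0.0, 0.965, 0.262], [-1.0, -0.0, -0.0]]
ft_force: [-0.1, 0.3, -0.6]
gripper_width: 0.018
```

Call:
{"fn": "move_arm", "kwargs": {"commands": [{"fingers": -1, "dx": 0, "dy": 0, "dz": 10, "twist": 0}, {"fingers": -1, "dx": 0, "dy": 0, "dz": 25, "twist": 0}, {"fingers": -1, "dx": 0, "dy": 0, "dz": 35, "twist": 0}, {"fingers": -1, "dx": 0, "dy": 0, "dz": 35, "twist": 0}, {"fingers": -1, "dx": 0, "dy": 0, "dz": 30, "twist": 0}, {"fingers": -1, "dx": 0, "dy": 0, "dz": 10, "twist": 0}, {"fingers": -1, "dx": 0, "dy": 0, "dz": 0, "twist": 0}, {"fingers": -1, "dx": 0, "dy": 0, "dz": 0, "twist": 0}]}}

```text
time: 4.57
position: [488.5, -146.0, 159.2]
tool_rot: [[0.001, -0.262, 0.965], [-0.001, 0.965, 0.262], [-1.0, -0.001, 0.001]]
ft_force: [-0.3, 0.2, -1.5]
gripper_width: 0.009
```

The opening shut to 0.009, not the expected ~0.2, so the grasp has probably failed. I'll look before doing anything else.

```bash
python3 - <<'E'
from h import *
import json
s=sense();print(s['time'],s['position'],s['ft_force'],s['ft_torque'],s['gripper_width'])
c,im=snap('wrist','w2');json.dump({k:np.array(v).tolist() for k,v in c.items()},open('w2.json','w'))
c,im2=snap('scene','s2')
a=cv2.convertScaleAbs(im[:,:,::-1],alpha=1.3); b=cv2.resize(im2[140:330,170:420,::-1],(640,486))
cv2.imwrite('pics/v2.png',cv2.resize(np.vstack([a,b]),(397,600)))
cv2.imwrite('pics/v2.png',np.hstack([cv2.resize(a,(400,300)),cv2.resize(b,(400,300))]))
E
```

```text
4.5667 [ 488.4704431  -145.95664343  159.198902  ] [-0.34709079  0.15576662 -1.50201013] [-0.04742346 -0.06917106 -0.01313347] 0.009229319474072586
```

View pics/v2.png

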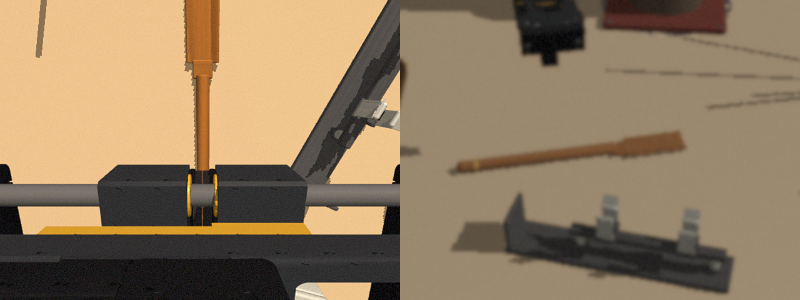

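The left panel (wrist) and right panel (scene) show the shoehorn still on the slab at about its old place. The gripper is shut above it with nothing in it. I'll compare where the fingertips really are with the reported TCP, and check whether the shoehorn moved.

```bash
python3 - <<'E'
from h import *
import json
S=calibration('scene');c=json.load(open('w2.json'))
s=sense();p=s['position'];R=s['tool_rot']
tip=p+11*R[:,0]; gp=p-8*R[:,0]
print('scene tcp,tip,gp',proj(S,p),proj(S,tip),proj(S,gp)); print('wrist',proj(c,p),proj(c,tip),proj(c,gp))
im=cv2.imread('pics/s2.png');u,v=proj(S,tip).astype(int)
o=(u-50,v-70);a=im[o[1]:o[1]+120,o[0]:o[0]+100].copy()
a=cv2.resize(a,None,fx=5,fy=5,interpolation=cv2.INTER_CUBIC);a=cv2.convertScaleAbs(a,alpha=1.8)
for q in(p,tip,gp):
    w=(proj(S,q)-o)*5; cv2.drawMarker(a,tuple(int(x) for x in w),(0,255,0),0,14,1)
w=cv2.imread('pics/w2.png');
for q in(p,tip,gp): cv2.drawMarker(w,tuple(int(x) for x in proj(c,q)),(0,255,0),0,10,1)
b=cv2.resize(cv2.convertScaleAbs(w[100:480,250:400],alpha=1.5),(237,600))
cv2.imwrite('pics/v3.png',np.hstack([a,b])); print(o,a.shape)
E
```

```text
scene tcp,tip,gp [264.24932826 184.09773615] [264.60291467 188.37308073] [263.98881612 180.94778714]
wrist [323.72369494 280.08237761] [323.64170655 272.77460711] [323.7894898  285.94679008]
(np.int64(214), np.int64(118)) (600, 500, 3)
```

View pics/v3.png

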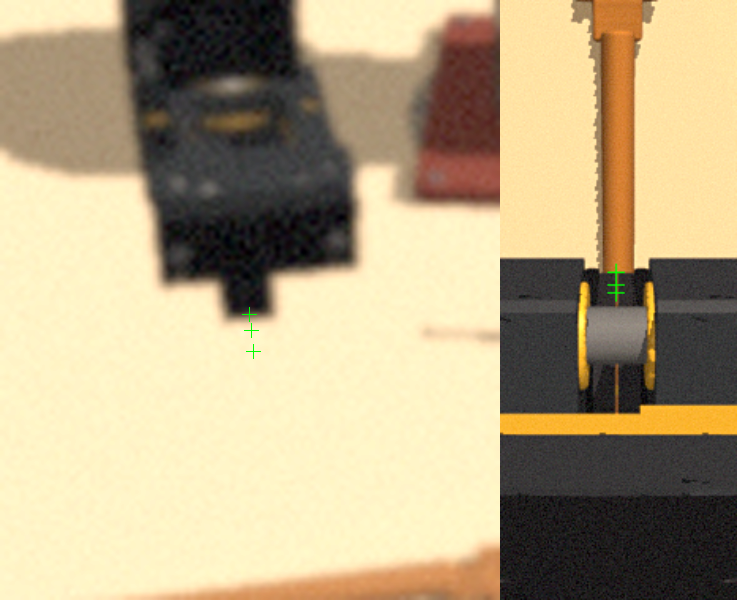

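The left panel marks the claimed grasp point, TCP and tip. The real fingertips end at crop (250,316), on the grasp-point mark, so they stand about 19 mm behind the described tip. The wrist view agrees: the open pads at (228,275)/(420,275) give a depth of about 170 mm, where about 195 mm was expected. The jaws therefore shut above the 18 mm shaft. I'll open halfway, come back down and lower further by feel.

Call:
{"fn": "move_arm", "kwargs": {"commands": [{"fingers": 0.2, "dx": 0, "dy": 0, "dz": 0, "twist": 0}, {"fingers": 0.2, "dx": 0, "dy": 0, "dz": -5, "twist": 0}, {"fingers": 0.2, "dx": 0, "dy": 0, "dz": -15, "twist": 0}, {"fingers": 0.2, "dx": 0, "dy": 0, "dz": -25, "twist": 0}, {"fingers": 0.2, "dx": 0, "dy": 0, "dz": -25, "twist": 0}, {"fingers": 0.2, "dx": 0, "dy": 0, "dz": -25, "twist": 0}, {"fingers": 0.2, "dx": 0, "dy": 0, "dz": -25, "twist": 0}, {"fingers": 0.2, "dx": 0, "dy": 0, "dz": -15, "twist": 0}]}}

```text
time: 5.33
position: [486.3, -145.2, 20.2]
tool_rot: [[-0.004, -0.262, 0.965], [0.002, 0.965, 0.262], [-1.0, 0.003, -0.003]]
ft_force: [-0.0, -0.0, 0.4]
gripper_width: 0.524
```

Call:
{"fn": "move_arm", "kwargs": {"commands": [{"fingers": 0.2, "dx": 0, "dy": 0, "dz": -10, "twist": 0}, {"fingers": 0.2, "dx": 0, "dy": 0, "dz": 0, "twist": 0}, {"fingers": 0.2, "dx": 0, "dy": 0, "dz": 0, "twist": 0}, {"fingers": 0.2, "dx": 0, "dy": 0, "dz": -3, "twist": 0}, {"fingers": 0.2, "dx": 0, "dy": 0, "dz": 0, "twist": 0}]}}

```text
time: 5.75
position: [489.0, -146.1, 11.4]
tool_rot: [[0.001, -0.262, 0.965], [-0.001, 0.965, 0.262], [-1.0, -0.001, 0.001]]
ft_force: [-0.3, -0.3, -0.2]
gripper_width: 0.598
```

Call:
{"fn": "move_arm", "kwargs": {"commands": [{"fingers": 0.2, "dx": 0, "dy": 0, "dz": -2, "twist": 0}, {"fingers": 0.2, "dx": 0, "dy": 0, "dz": 0, "twist": 0}]}}

```text
time: 5.92
position: [488.6, -146.1, 9.1]
tool_rot: [[0.001, -0.262, 0.965], [-0.0, 0.965, 0.262], [-1.0, -0.001, 0.001]]
ft_force: [-0.2, 0.5, -0.5]
gripper_width: 0.596
```

No contact at TCP z = 9, although the described tips would already be below the slab. I'll keep going down.

Call:
{"fn": "move_arm", "kwargs": {"commands": [{"fingers": 0.2, "dx": 0, "dy": 0, "dz": -3, "twist": 0}, {"fingers": 0.2, "dx": 0, "dy": 0, "dz": 0, "twist": 0}]}}

```text
time: 6.08
position: [488.2, -145.9, 5.5]
tool_rot: [[-0.0, -0.262, 0.965], [-0.0, 0.965, 0.262], [-1.0, -0.0, -0.0]]
ft_force: [-0.6, 0.7, 0.6]
gripper_width: 0.6
```

Call:
{"fn": "move_arm", "kwargs": {"commands": [{"fingers": 0.2, "dx": 0, "dy": 0, "dz": -3, "twist": 0}, {"fingers": 0.2, "dx": 0, "dy": 0, "dz": 0, "twist": 0}]}}

```text
time: 6.25
position: [488.1, -145.8, 2.3]
tool_rot: [[-0.001, -0.262, 0.965], [0.0, 0.965, 0.262], [-1.0, 0.0, -0.0]]
ft_force: [-0.3, 0.7, 0.9]
gripper_width: 0.602
```

Call:
{"fn": "move_arm", "kwargs": {"commands": [{"fingers": 0.2, "dx": 0, "dy": 0, "dz": -3, "twist": 0}, {"fingers": 0.2, "dx": 0, "dy": 0, "dz": 0, "twist": 0}]}}

```text
time: 6.42
position: [488.1, -145.8, -0.7]
tool_rot: [[-0.001, -0.262, 0.965], [0.0, 0.965, 0.262], [-1.0, 0.0, -0.001]]
ft_force: [0.1, -0.2, -0.1]
gripper_width: 0.603
```

Call:
{"fn": "move_arm", "kwargs": {"commands": [{"fingers": 0.2, "dx": 0, "dy": 0, "dz": -2, "twist": 0}, {"fingers": 0.2, "dx": 0, "dy": 0, "dz": 0, "twist": 0}]}}

```text
time: 6.58
position: [488.2, -145.8, -2.6]
tool_rot: [[-0.0, -0.262, 0.965], [0.0, 0.965, 0.262], [-1.0, 0.0, -0.0]]
ft_force: [-0.5, -0.2, 0.2]
gripper_width: 0.601
```

Call:
{"fn": "move_arm", "kwargs": {"commands": [{"fingers": 0.2, "dx": 0, "dy": 0, "dz": -2, "twist": 0}, {"fingers": 0.2, "dx": 0, "dy": 0, "dz": 0, "twist": 0}]}}

```text
time: 6.75
position: [488.2, -145.9, -4.6]
tool_rot: [[-0.0, -0.262, 0.965], [0.0, 0.965, 0.262], [-1.0, 0.0, -0.0]]
ft_force: [-0.6, -0.0, -0.0]
gripper_width: 0.599
```

Call:
{"fn": "move_arm", "kwargs": {"commands": [{"fingers": 0.2, "dx": 0, "dy": 0, "dz": -1.5, "twist": 0}, {"fingers": 0.2, "dx": 0, "dy": 0, "dz": 0, "twist": 0}]}}

```text
time: 6.92
position: [488.3, -145.9, -6.0]
tool_rot: [[-0.0, -0.262, 0.965], [0.0, 0.965, 0.262], [-1.0, 0.0, -0.0]]
ft_force: [0.2, -1.2, 0.5]
gripper_width: 0.602
```

Call:
{"fn": "move_arm", "kwargs": {"commands": [{"fingers": 0.2, "dx": 0, "dy": 0, "dz": -1.5, "twist": 0}, {"fingers": 0.2, "dx": 0, "dy": 0, "dz": 0, "twist": 0}]}}

```text
time: 7.08
position: [488.2, -145.9, -7.5]
tool_rot: [[-0.0, -0.262, 0.965], [0.0, 0.965, 0.262], [-1.0, 0.0, -0.0]]
ft_force: [0.1, 0.1, 0.5]
gripper_width: 0.6
```

```bash
python3 - <<'E'
from h import *
S,im=snap('scene','s4');c,w=snap('wrist','w4')
s=sense();p=s['position'];R=s['tool_rot'];z=R[:,2]
print(proj(S,p),proj(S,p+11*R[:,0]),[proj(c,p+11*R[:,0]+k*26*z) for k in(-1,1)])
u,v=proj(S,p).astype(int);o=(u-40,v-40)
a=cv2.resize(im[o[1]:o[1]+60,o[0]:o[0]+80,::-1],(800,600)[:2] if 0 else (440,330),interpolation=cv2.INTER_CUBIC)
b=w[200:400,200:440,::-1];b=cv2.resize(b,(360,300))
out=np.zeros((330,800,3),np.uint8);out[:,:440]=cv2.convertScaleAbs(a,alpha=1.6);out[:300,440:]=cv2.convertScaleAbs(b,alpha=1.6);cv2.imwrite('pics/v4.png',out);print(o)
E
```

```text
[268.89679537 242.43424803] [269.18024165 245.89578346] [array([275.31085128, 274.78224908]), array([375.61203187, 274.72446041])]
(np.int64(228), np.int64(202))
```

View pics/v4.png

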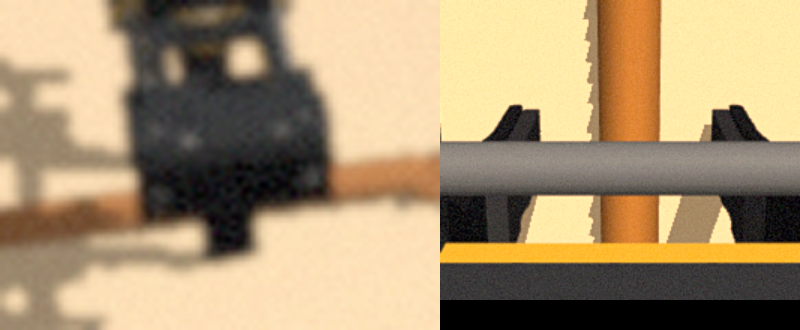

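In the v4 panels the fingers straddle the shaft, with the tips at the slab beside it: near fingertip at about (270,248) in the scene image, wrist pads at (535,110) and (715,110) in the panel. Closing now.

Call:
{"fn": "move_arm", "kwargs": {"commands": [{"fingers": -1, "dx": 0, "dy": 0, "dz": 0, "twist": 0}, {"fingers": -1, "dx": 0, "dy": 0, "dz": 0, "twist": 0}, {"fingers": -1, "dx": 0, "dy": 0, "dz": 0, "twist": 0}, {"fingers": -1, "dx": 0, "dy": 0, "dz": 0, "twist": 0}, {"fingers": -1, "dx": 0, "dy": 0, "dz": 0, "twist": 0}, {"fingers": -1, "dx": 0, "dy": 0, "dz": 0, "twist": 0}], "grip_force": 40}}

```text
time: 7.68
position: [488.4, -145.9, -7.2]
tool_rot: [[-0.0, -0.262, 0.965], [0.0, 0.965, 0.262], [-1.0, 0.0, -0.0]]
ft_force: [0.5, -0.8, -0.7]
gripper_width: 0.23
```

Call:
{"fn": "move_arm", "kwargs": {"commands": [{"fingers": -1, "dx": 0, "dy": 0, "dz": 0, "twist": 0}, {"fingers": -1, "dx": 0, "dy": 0, "dz": 0, "twist": 0}, {"fingers": -1, "dx": 0, "dy": 0, "dz": 0, "twist": 0}, {"fingers": -1, "dx": 0, "dy": 0, "dz": 0, "twist": 0}]}}

```text
time: 8.02
position: [488.4, -145.9, -7.2]
tool_rot: [[0.0, -0.262, 0.965], [-0.0, 0.965, 0.262], [-1.0, -0.0, 0.0]]
ft_force: [0.2, -0.9, -0.1]
gripper_width: 0.195
```

Opening 0.195 (17 mm) means the shaft is held. Lifting.

Call:
{"fn": "move_arm", "kwargs": {"commands": [{"fingers": -1, "dx": 0, "dy": 0, "dz": 4, "twist": 0}, {"fingers": -1, "dx": 0, "dy": 0, "dz": 8, "twist": 0}, {"fingers": -1, "dx": 0, "dy": 0, "dz": 16, "twist": 0}, {"fingers": -1, "dx": 0, "dy": 0, "dz": 25, "twist": 0}, {"fingers": -1, "dx": 0, "dy": 0, "dz": 28, "twist": 0}, {"fingers": -1, "dx": 0, "dy": 0, "dz": 25, "twist": 0}, {"fingers": -1, "dx": 0, "dy": 0, "dz": 18, "twist": 0}, {"fingers": -1, "dx": 0, "dy": 0, "dz": 8, "twist": 0}]}}

```text
time: 8.68
position: [489.7, -146.1, 128.2]
tool_rot: [[0.004, -0.262, 0.965], [-0.002, 0.965, 0.262], [-1.0, -0.003, 0.003]]
ft_force: [-0.1, -0.5, -1.9]
gripper_width: 0.196
```

Call:
{"fn": "move_arm", "kwargs": {"commands": [{"fingers": -1, "dx": 4, "dy": 3, "dz": 0, "twist": -0.008}, {"fingers": -1, "dx": 10, "dy": 7, "dz": 0, "twist": -0.02}, {"fingers": -1, "dx": 14, "dy": 10, "dz": 0, "twist": -0.03}, {"fingers": -1, "dx": 14, "dy": 10, "dz": 0, "twist": -0.03}, {"fingers": -1, "dx": 14, "dy": 10, "dz": 0, "twist": -0.032}, {"fingers": -1, "dx": 14, "dy": 10, "dz": 0, "twist": -0.032}, {"fingers": -1, "dx": 14, "dy": 10, "dz": 0, "twist": -0.032}, {"fingers": -1, "dx": 14, "dy": 10, "dz": 0, "twist": -0.032}]}}

```text
time: 9.35
position: [586.3, -74.9, 122.9]
tool_rot: [[-0.002, -0.047, 0.999], [0.001, 0.999, 0.047], [-1.0, 0.001, -0.002]]
ft_force: [-0.1, -0.1, -1.3]
gripper_width: 0.197
```

Call:
{"fn": "move_arm", "kwargs": {"commands": [{"fingers": -1, "dx": 14, "dy": 10, "dz": 0, "twist": -0.032}, {"fingers": -1, "dx": 14, "dy": 10, "dz": 0, "twist": -0.032}, {"fingers": -1, "dx": 14, "dy": 10, "dz": 0, "twist": -0.032}, {"fingers": -1, "dx": 14, "dy": 12, "dz": 0, "twist": -0.032}, {"fingers": -1, "dx": 14, "dy": 12, "dz": 0, "twist": -0.032}, {"fingers": -1, "dx": 14, "dy": 12, "dz": 0, "twist": -0.032}, {"fingers": -1, "dx": 6, "dy": 4, "dz": 0, "twist": -0.018}, {"fingers": -1, "dx": 0, "dy": 0, "dz": 0, "twist": 0}]}}

```text
time: 10.02
position: [676.5, -3.7, 122.9]
tool_rot: [[-0.002, 0.159, 0.987], [0.001, 0.987, -0.159], [-1.0, 0.001, -0.002]]
ft_force: [-0.6, 0.3, -1.4]
gripper_width: 0.192
```

Call:
{"fn": "move_arm", "kwargs": {"commands": [{"fingers": -1, "dx": 0, "dy": 0, "dz": 0, "twist": 0}, {"fingers": -1, "dx": 0, "dy": 0, "dz": 0, "twist": 0}, {"fingers": -1, "dx": 0, "dy": 0, "dz": 0, "twist": 0}, {"fingers": -1, "dx": 0, "dy": 0, "dz": 0, "twist": 0}]}}

```text
time: 10.35
position: [676.0, -6.9, 124.8]
tool_rot: [[-0.0, 0.161, 0.987], [-0.001, 0.987, -0.161], [-1.0, -0.001, 0.0]]
ft_force: [-0.5, -0.4, -1.5]
gripper_width: 0.195
```

```bash
python3 - <<'E'
from h import *
import json
s=sense();print(s['time'],s['position'],s['tool_rot'].round(3).tolist(),s['ft_force'],s['gripper_width'])
c,w=snap('wrist','w5');json.dump({k:np.array(v).tolist() for k,v in c.items()},open('w5.json','w'))
S,im=snap('scene','s5');T,im2=snap('top','t5')
A=np.zeros((600,800,3),np.uint8)
A[:330,:440]=cv2.resize(w[:,:,::-1],(440,330))
A[:330,440:]=cv2.resize(im2[150:290,280:433,::-1],(360,330),interpolation=cv2.INTER_CUBIC)
A[330:,:]=cv2.resize(im[195:330,190:590,::-1][:, :400],(800,270),interpolation=cv2.INTER_CUBIC)
cv2.imwrite('pics/v5.png',cv2.convertScaleAbs(A,alpha=1.5))
E
```

```text
10.35 [675.95000145  -6.90541454 124.83930816] [[-0.0, 0.161, 0.987], [-0.001, 0.987, -0.161], [-1.0, -0.001, 0.0]] [-0.4538345  -0.35115389 -1.4982522 ] 0.19453760965974132
```

View pics/v5.png

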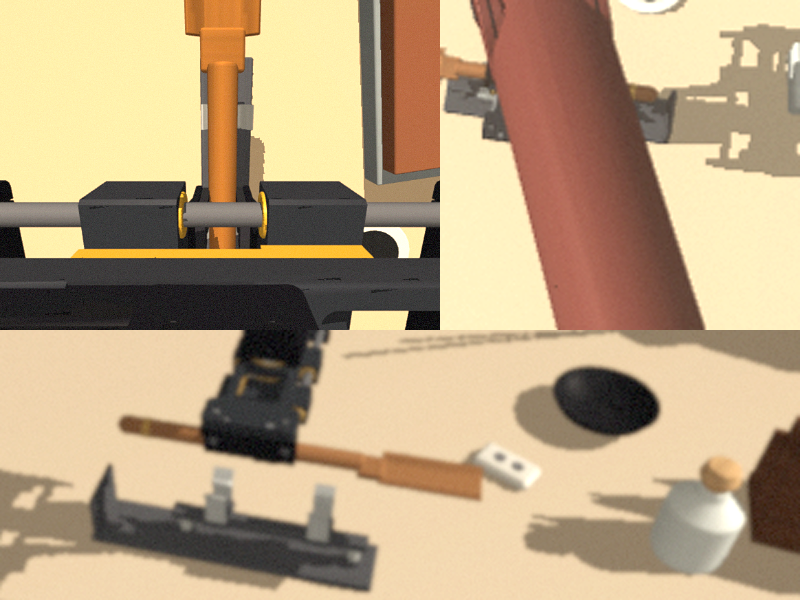

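In v5 the shoehorn hangs level, the butt is towards the end plate, the hollow faces up, and it sits above the rack. In the wrist view the shaft is centred at about (324,145) px and clip 1 and the base behind it at about (330,170). I'll get exact edges by code.

```bash
python3 - <<'E'
from h import *
w=cv2.imread('pics/w5.png');hsv=cv2.cvtColor(w,cv2.COLOR_BGR2HSV)
print('row: runs (start,end,H,S,V)')
for r in [95,105,120,135,145,155,165,175,185,195,205,220,235,250]:
    row=hsv[r,270:380].astype(int); lab=[]
    for h,s,v in row:
        lab.append('O' if s>150 and v>60 else 'D' if v<85 and s<120 else 'L' if s<60 else 't')
    out=[];st=0
    for i in range(1,len(lab)+1):
        if i==len(lab) or lab[i]!=lab[st]:
            if i-st>2: out.append(f'{lab[st]}{st+270}-{i+269}')
            st=i
    print(r,' '.join(out))
E
```

```text
row: runs (start,end,H,S,V)
95 t270-291 O292-355 D356-367 t368-379
105 t270-291 D292-294 O298-350 D352-366 t367-379
120 t270-291 D292-300 O302-345 D346-366 t367-379
135 t270-291 D292-301 O302-345 D346-365 t366-379
145 t270-291 D292-301 O302-344 D346-365 t366-379
155 t270-291 L292-301 O302-344 L346-368 t369-379
165 t270-291 L292-301 O302-344 L346-367 t368-379
175 t270-291 L292-301 O303-344 L346-367 t368-379
185 t270-292 L293-301 O303-344 L346-349 L351-367 t368-379
195 t270-292 D293-302 O303-344 D345-363 t364-379
205 t270-292 D293-302 O303-344 D345-364 t365-379
220 t270-292 D293-302 O303-344 D345-363 t364-379
235 t270-292 D293-302 O303-343 D345-362 t363-379
250 t270-292 D293-302 O303-343 D345-362 t363-379
```

```bash
python3 - <<'E'
from h import *
import json
c=json.load(open('w5.json'));p=sense()['position']
y=np.radians(80.7);ex=np.array([np.cos(y),np.sin(y)]);ey=np.array([-ex[1],ex[0]])
f=lambda u,v,z:(lambda X:(X.round(1),'along',round(float((X[:2]-p[:2])@ex),1),'lat',round(float((X[:2]-p[:2])@ey),2)))(onz(c,(u,v),z))
print('shaft',f(323.5,120,141),f(323.5,245,141))
for l,(u1,u2) in {135:(291.5,365.5),120:(291.5,366.5),205:(292.5,364.5),250:(292.5,362.5)}.items():print('base',l,f(u1,l,10),f(u2,l,10))
print('clip1 top',f(291.7,155,85),f(368.5,155,85),f(330,170,85)); print('row of clip1 predicted',proj(c,np.r_[684.8,43.3,85]))
print('rows edges clip top',f(330,152,85),f(330,189,85))
print('junction (x=87?)',f(324,88,141),f(324,100,141),'cam',-np.array(c['R']).T@c['t'])
E
```

```text
shaft (array([687.3,  66.7, 141. ]), 'along', 73.9, 'lat', 0.87) (array([678.9,  15.6, 141. ]), 'along', 22.1, 'lat', 0.87)
base 135 (array([663.7,  68.3,  10. ]), 'along', 71.7, 'lat', 24.42) (array([717.7,  59.5,  10. ]), 'along', 71.7, 'lat', -30.33)
base 120 (array([665.6,  78.8,  10. ]), 'along', 82.3, 'lat', 24.2) (array([719.9,  69.9,  10. ]), 'along', 82.3, 'lat', -30.78)
base 205 (array([655. ,  16.9,  10. ]), 'along', 19.6, 'lat', 24.71) (array([709.9,   7.9,  10. ]), 'along', 19.6, 'lat', -30.96)
base 250 (array([648.5, -18.6,  10. ]), 'along', -16.5, 'lat', 25.42) (array([703.5, -27.6,  10. ]), 'along', -16.5, 'lat', -30.32)
clip1 top (array([667.5,  54.8,  85. ]), 'along', 59.0, 'lat', 18.45) (array([709.6,  47.9,  85. ]), 'along', 59.0, 'lat', -24.14) (array([687.2,  43.3,  85. ]), 'along', 50.8, 'lat', -2.82)
row of clip1 predicted [325.74474887 170.63221995]
rows edges clip top (array([688.8,  53. ,  85. ]), 'along', 60.6, 'lat', -2.78) (array([685.5,  32.8,  85. ]), 'along', 40.2, 'lat', -2.87)
junction (x=87?) (array([689.4,  78.5, 141. ]), 'along', 85.9, 'lat', 0.68) (array([688.7,  74.1, 141. ]), 'along', 81.5, 'lat', 0.67) cam [685.51169827  56.70342347 298.89103007]
```

```bash
python3 - <<'E'
from h import *
import json
S=calibration('scene');T=calibration('top');p=sense()['position']
y=np.radians(80.7);ex=np.array([np.cos(y),np.sin(y)])
s5=cv2.imread('pics/s5.png');t5=cv2.imread('pics/t5.png')
b=onz(S,(250.3,241.5),141);t=onz(S,(431,273.5),138)
for n,X in(('butt',b),('tip',t)):print(n,X.round(1),(X[:2]-p[:2])@ex)
tb=onz(T,(280+658/360*153,150+96/330*140),141);print('top butt',tb,(tb[:2]-p[:2])@ex)
c=json.load(open('w1.json'));q=np.array([488.4,-145.9]);e=np.array([np.cos(np.radians(105.1)),np.sin(np.radians(105.1))])
for r in(127,130):print('w1 neck',(onz(c,(331,r),9)[:2]-q)@e)
hs=cv2.cvtColor(s5,cv2.COLOR_BGR2HSV);m=((hs[...,1]>110)&(hs[...,0]<18)&(hs[...,2]>40)).astype(np.uint8)
m[:225]=0;m[300:]=0;m[:,:235]=0;m[:,440:]=0
n,l,st,_=cv2.connectedComponentsWithStats(m);print(st[1:][st[1:,4]>40])
E
```

```text
butt [ 653.8 -147.9  141. ] -143.2813834695709
tip [712.  180.6 138. ] 190.31774784406
top butt [ 638.20207493 -644.98935234  141.        ] -636.3347828262395
w1 neck 84.64659911458148
w1 neck 81.88800195531637
[[ 250  239   42   13  288]
 [ 337  252   95   28 1182]]
```

Call:
{"fn": "move_arm", "kwargs": {"commands": [{"fingers": -1, "dx": 2, "dy": 0.4, "dz": 0, "twist": -0.005}, {"fingers": -1, "dx": 2, "dy": 0.3, "dz": -5, "twist": 0}, {"fingers": -1, "dx": 0, "dy": 0, "dz": -10, "twist": 0}, {"fingers": -1, "dx": 0, "dy": 0, "dz": -10, "twist": 0}, {"fingers": -1, "dx": 0, "dy": 0, "dz": -8, "twist": 0}, {"fingers": -1, "dx": 0, "dy": 0, "dz": -5, "twist": 0}, {"fingers": -1, "dx": 0, "dy": 0, "dz": 0, "twist": 0}, {"fingers": -1, "dx": 0, "dy": 0, "dz": 0, "twist": 0}]}}

```text
time: 11.17
position: [680.1, -5.1, 86.2]
tool_rot: [[-0.001, 0.165, 0.986], [0.0, 0.986, -0.165], [-1.0, -0.0, -0.001]]
ft_force: [0.0, 0.9, -1.7]
gripper_width: 0.196
```

Call:
{"fn": "move_arm", "kwargs": {"commands": [{"fingers": -1, "dx": 0, "dy": 0, "dz": 0, "twist": 0}, {"fingers": -1, "dx": 0, "dy": 0, "dz": 0, "twist": 0}, {"fingers": -1, "dx": 0, "dy": 0, "dz": 0, "twist": 0}]}}

```text
time: 11.42
position: [680.7, -5.1, 87.3]
tool_rot: [[0.001, 0.165, 0.986], [0.0, 0.986, -0.165], [-1.0, 0.0, 0.001]]
ft_force: [-0.9, 0.3, -0.9]
gripper_width: 0.196
```

```bash
cat > look.py <<'E'
from h import *
import sys
s=sense();p=s['position'];print(s['time'],p.round(1),s['ft_force'].round(1),s['gripper_width'])
c,w=snap('wrist',sys.argv[1]);hsv=cv2.cvtColor(cv2.imread(f'pics/{sys.argv[1]}.png'),cv2.COLOR_BGR2HSV)
y=np.radians(80.5);ex=np.array([np.cos(y),np.sin(y)]);ey=np.array([-ex[1],ex[0]])
L=lambda u,v,z:(onz(c,(u,v),z)[:2]-p[:2])@np.c_[ex,ey]
za=p[2]+16.2
for r in range(95,260,8):
    lab=''.join('O' if s>150 and v>60 else 'D' if v<85 and s<120 else 'L' if s<60 else 't' for h,s,v in hsv[r,240:410].astype(int))
    i=lab.find('OOOO');j=lab.rfind('OOOO')+3
    a=i
    while a>0 and lab[a-1]!='t' or lab[max(a-4,0):a].count('t')<4 and a>0: a-=1
    b=j
    while b<169 and lab[b+1:b+5].count('t')<4: b+=1
    side=lab[max(a,i-6):i]; z=85 if side.count('L')>2 else 10
    sh=L(240+(i+j)/2,r,za); l1=L(240+a,r,z);l2=L(240+b,r,z)
    print(r,(240+a,240+i,240+j,240+b),'shaft lat',sh[1].round(2),'zassumed',z,'along',l1[0].round(1),'centre lat',((l1+l2)/2)[1].round(2),'w',(l1-l2)[1].round(1))
E
python3 look.py w6
```

```text
11.4167 [680.7  -5.1  87.3] [-0.9  0.3 -0.9] 0.1961316412815287
95 (279, 292, 355, 365) shaft lat 0.65 zassumed 10 along 95.6 centre lat 1.41 w 54.0
103 (279, 293, 353, 366) shaft lat 0.85 zassumed 10 along 90.8 centre lat 1.1 w 54.9
111 (279, 302, 345, 365) shaft lat 0.65 zassumed 10 along 86.0 centre lat 1.42 w 54.6
119 (279, 302, 345, 365) shaft lat 0.65 zassumed 10 along 81.2 centre lat 1.43 w 54.8
127 (280, 302, 345, 365) shaft lat 0.65 zassumed 10 along 76.3 centre lat 1.12 w 54.5
135 (280, 302, 345, 365) shaft lat 0.66 zassumed 10 along 71.4 centre lat 1.12 w 54.7
143 (280, 302, 345, 365) shaft lat 0.66 zassumed 10 along 66.4 centre lat 1.13 w 55.0
151 (280, 302, 345, 364) shaft lat 0.66 zassumed 10 along 61.3 centre lat 1.46 w 54.6
159 (276, 303, 344, 367) shaft lat 0.66 zassumed 85 along 58.6 centre lat 1.54 w 41.7
167 (276, 303, 344, 367) shaft lat 0.66 zassumed 85 along 55.0 centre lat 1.55 w 41.9
175 (276, 303, 344, 367) shaft lat 0.66 zassumed 85 along 51.4 centre lat 1.55 w 42.1
183 (276, 303, 343, 366) shaft lat 0.87 zassumed 85 along 47.7 centre lat 1.79 w 41.9
191 (276, 303, 344, 367) shaft lat 0.67 zassumed 85 along 44.0 centre lat 1.57 w 42.6
199 (277, 303, 344, 366) shaft lat 0.67 zassumed 10 along 30.0 centre lat 1.84 w 59.6
207 (282, 303, 344, 363) shaft lat 0.67 zassumed 10 along 24.6 centre lat 1.18 w 54.6
215 (282, 303, 343, 363) shaft lat 0.89 zassumed 10 along 19.2 centre lat 1.19 w 54.8
223 (282, 303, 344, 362) shaft lat 0.67 zassumed 10 along 13.6 centre lat 1.53 w 54.5
231 (282, 303, 343, 362) shaft lat 0.89 zassumed 10 along 8.1 centre lat 1.54 w 54.7
239 (282, 303, 343, 362) shaft lat 0.89 zassumed 10 along 2.4 centre lat 1.55 w 55.0
247 (282, 303, 343, 362) shaft lat 0.9 zassumed 10 along -3.3 centre lat 1.56 w 55.3
255 (283, 304, 343, 361) shaft lat 0.68 zassumed 10 along -9.0 centre lat 1.57 w 54.2
```

Shaft to clip centre is now 0.8 mm, so a small trim, then down towards the lips (contact expected at TCP z ≈ 64).

Call:
{"fn": "move_arm", "kwargs": {"commands": [{"fingers": -1, "dx": -0.6, "dy": 0.6, "dz": -4, "twist": 0}, {"fingers": -1, "dx": 0, "dy": 0, "dz": -6, "twist": 0}, {"fingers": -1, "dx": 0, "dy": 0, "dz": -4, "twist": 0}, {"fingers": -1, "dx": 0, "dy": 0, "dz": -2, "twist": 0}, {"fingers": -1, "dx": 0, "dy": 0, "dz": 0, "twist": 0}, {"fingers": -1, "dx": 0, "dy": 0, "dz": 0, "twist": 0}]}}

```text
time: 11.97
position: [679.6, -4.6, 70.4]
tool_rot: [[-0.001, 0.165, 0.986], [0.0, 0.986, -0.165], [-1.0, -0.0, -0.001]]
ft_force: [-0.2, -0.4, -0.6]
gripper_width: 0.195
```

Call:
{"fn": "move_arm", "kwargs": {"commands": [{"fingers": -1, "dx": 0, "dy": 0, "dz": -1, "twist": 0}, {"fingers": -1, "dx": 0, "dy": 0, "dz": -1, "twist": 0}, {"fingers": -1, "dx": 0, "dy": 0, "dz": 0, "twist": 0}]}}

```text
time: 12.22
position: [679.8, -4.6, 68.7]
tool_rot: [[0.0, 0.165, 0.986], [0.0, 0.986, -0.165], [-1.0, 0.0, 0.0]]
ft_force: [0.6, 0.1, -1.2]
gripper_width: 0.193
```

Call:
{"fn": "move_arm", "kwargs": {"commands": [{"fingers": -1, "dx": 0, "dy": 0, "dz": -1, "twist": 0}, {"fingers": -1, "dx": 0, "dy": 0, "dz": -1, "twist": 0}, {"fingers": -1, "dx": 0, "dy": 0, "dz": 0, "twist": 0}]}}

```text
time: 12.47
position: [679.9, -4.5, 67.1]
tool_rot: [[0.0, 0.165, 0.986], [0.0, 0.986, -0.165], [-1.0, 0.0, 0.0]]
ft_force: [-0.7, 1.5, 1.9]
gripper_width: 0.192
```

Call:
{"fn": "move_arm", "kwargs": {"commands": [{"fingers": -1, "dx": 0, "dy": 0, "dz": -1, "twist": 0}, {"fingers": -1, "dx": 0, "dy": 0, "dz": -1, "twist": 0}, {"fingers": -1, "dx": 0, "dy": 0, "dz": 0, "twist": 0}]}}

```text
time: 12.72
position: [680.2, -4.4, 65.6]
tool_rot: [[0.001, 0.165, 0.986], [0.0, 0.986, -0.165], [-1.0, 0.0, 0.001]]
ft_force: [-1.5, -0.6, 5.0]
gripper_width: 0.191
```

Lip contact began at TCP z ≈ 68 (force up to +5 N), so seating should come at about 55. I'll press on in small steps.

Call:
{"fn": "move_arm", "kwargs": {"commands": [{"fingers": -1, "dx": 0, "dy": 0, "dz": -1, "twist": 0}, {"fingers": -1, "dx": 0, "dy": 0, "dz": -0.5, "twist": 0}, {"fingers": -1, "dx": 0, "dy": 0, "dz": 0, "twist": 0}]}}

```text
time: 12.97
position: [680.3, -4.4, 64.4]
tool_rot: [[0.001, 0.165, 0.986], [0.0, 0.986, -0.165], [-1.0, 0.0, 0.001]]
ft_force: [-2.2, -1.3, 7.3]
gripper_width: 0.196
```

Call:
{"fn": "move_arm", "kwargs": {"commands": [{"fingers": -1, "dx": 0, "dy": 0, "dz": -0.5, "twist": 0}, {"fingers": -1, "dx": 0, "dy": 0, "dz": -0.5, "twist": 0}, {"fingers": -1, "dx": 0, "dy": 0, "dz": 0, "twist": 0}]}}

```text
time: 13.22
position: [680.3, -4.4, 63.5]
tool_rot: [[0.001, 0.165, 0.986], [0.0, 0.986, -0.165], [-1.0, 0.0, 0.001]]
ft_force: [-2.2, 0.2, 7.2]
gripper_width: 0.195
```

Call:
{"fn": "move_arm", "kwargs": {"commands": [{"fingers": -1, "dx": 0, "dy": 0, "dz": -0.5, "twist": 0}, {"fingers": -1, "dx": 0, "dy": 0, "dz": -0.5, "twist": 0}, {"fingers": -1, "dx": 0, "dy": 0, "dz": 0, "twist": 0}]}}

```text
time: 13.47
position: [680.2, -4.3, 62.3]
tool_rot: [[0.001, 0.165, 0.986], [0.0, 0.986, -0.165], [-1.0, 0.0, 0.001]]
ft_force: [-1.7, -0.0, 7.4]
gripper_width: 0.196
```

Call:
{"fn": "move_arm", "kwargs": {"commands": [{"fingers": -1, "dx": -0.5, "dy": 0, "dz": -0.5, "twist": 0}, {"fingers": -1, "dx": 0, "dy": 0, "dz": -0.5, "twist": 0}, {"fingers": -1, "dx": 0, "dy": 0, "dz": 0, "twist": 0}]}}

```text
time: 13.72
position: [680.0, -4.3, 61.3]
tool_rot: [[0.002, 0.165, 0.986], [0.0, 0.986, -0.165], [-1.0, 0.0, 0.002]]
ft_force: [-0.1, 0.5, 4.7]
gripper_width: 0.192
```

Call:
{"fn": "move_arm", "kwargs": {"commands": [{"fingers": -1, "dx": 0, "dy": 0, "dz": -0.5, "twist": 0}, {"fingers": -1, "dx": 0, "dy": 0, "dz": -0.5, "twist": 0}, {"fingers": -1, "dx": 0, "dy": 0, "dz": 0, "twist": 0}]}}

```text
time: 13.97
position: [679.8, -4.4, 59.8]
tool_rot: [[0.001, 0.165, 0.986], [0.0, 0.986, -0.165], [-1.0, 0.0, 0.001]]
ft_force: [0.4, 0.9, 2.6]
gripper_width: 0.192
```

Call:
{"fn": "move_arm", "kwargs": {"commands": [{"fingers": -1, "dx": 0, "dy": 0, "dz": -0.5, "twist": 0}, {"fingers": -1, "dx": 0, "dy": 0, "dz": -0.5, "twist": 0}, {"fingers": -1, "dx": 0, "dy": 0, "dz": 0, "twist": 0}]}}

```text
time: 14.22
position: [679.5, -4.5, 58.0]
tool_rot: [[0.0, 0.165, 0.986], [0.0, 0.986, -0.165], [-1.0, 0.0, 0.0]]
ft_force: [2.9, 1.9, 1.2]
gripper_width: 0.195
```

The force peaked and is falling: the shaft is passing the lips. Continuing to the pads.

Call:
{"fn": "move_arm", "kwargs": {"commands": [{"fingers": -1, "dx": 0, "dy": 0, "dz": -0.5, "twist": 0}, {"fingers": -1, "dx": 0, "dy": 0, "dz": -0.5, "twist": 0}, {"fingers": -1, "dx": 0, "dy": 0, "dz": 0, "twist": 0}]}}

```text
time: 14.47
position: [679.3, -4.7, 56.9]
tool_rot: [[-0.0, 0.165, 0.986], [-0.0, 0.986, -0.165], [-1.0, -0.0, -0.0]]
ft_force: [3.6, 0.6, -1.8]
gripper_width: 0.195
```

Call:
{"fn": "move_arm", "kwargs": {"commands": [{"fingers": -1, "dx": 0, "dy": 0, "dz": -0.5, "twist": 0}, {"fingers": -1, "dx": 0, "dy": 0, "dz": -0.5, "twist": 0}, {"fingers": -1, "dx": 0, "dy": 0, "dz": 0, "twist": 0}]}}

```text
time: 14.72
position: [679.2, -4.8, 56.0]
tool_rot: [[-0.0, 0.165, 0.986], [-0.0, 0.986, -0.165], [-1.0, -0.0, -0.0]]
ft_force: [3.4, -0.8, -1.6]
gripper_width: 0.192
```

```bash
python3 - <<'E'
from h import *
s=sense();print(s['position'].round(2),s['ft_force'].round(1),s['ft_torque'].round(2))
S,im=snap('scene','s7');w=snap('wrist','w7')[1]
A=np.zeros((600,800,3),np.uint8)
A[:,:]=cv2.resize(im[225:330,225:385,::-1],(800,525),interpolation=cv2.INTER_CUBIC)[:600] if 0 else 0
A[:420]=cv2.resize(im[235:330,230:410,::-1],(800,420),interpolation=cv2.INTER_CUBIC)
A[420:,:400]=cv2.resize(w[90:270,200:600,::-1],(400,180))
cv2.imwrite('pics/v7.png',cv2.convertScaleAbs(A,alpha=1.5))
E
```

```text
[679.21  -4.79  55.96] [ 3.4 -0.8 -1.6] [-0.03 -0.86 -0.07]
```

View pics/v7.png

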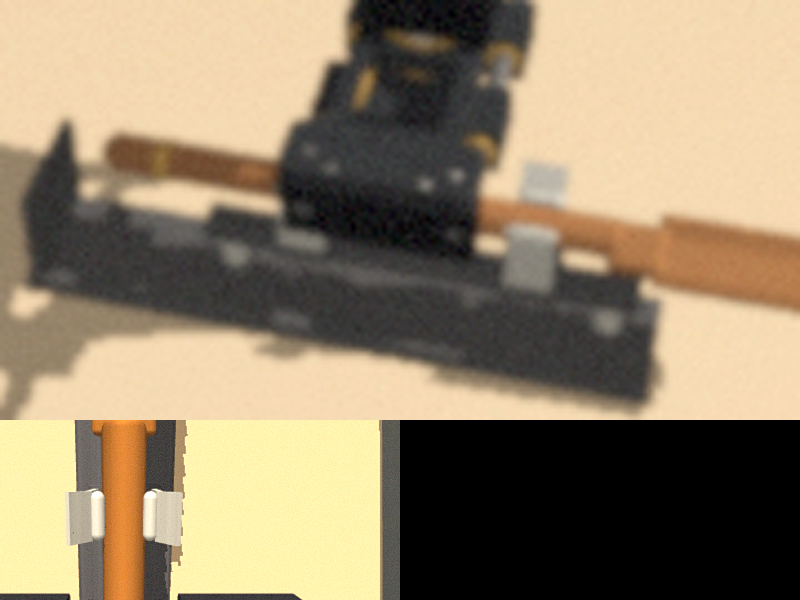

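v7 shows the shaft between clip 1's fingers with the lips over it (wrist panel: lips at x≈103 and 145), level, and butt by the end plate. Clip 0 is hidden by the gripper. There's a side force of +3.4 N to relieve, then I'll press on gently until the pads push back.

Call:
{"fn": "move_arm", "kwargs": {"commands": [{"fingers": -1, "dx": 0.5, "dy": 0, "dz": -0.5, "twist": 0}, {"fingers": -1, "dx": 0, "dy": 0, "dz": 0, "twist": 0}, {"fingers": -1, "dx": 0, "dy": 0, "dz": 0, "twist": 0}]}}

```text
time: 15.07
position: [679.5, -4.8, 55.6]
tool_rot: [[-0.001, 0.165, 0.986], [-0.0, 0.986, -0.165], [-1.0, -0.0, -0.001]]
ft_force: [1.9, -0.9, -1.6]
gripper_width: 0.194
```

Call:
{"fn": "move_arm", "kwargs": {"commands": [{"fingers": -1, "dx": 0, "dy": 0, "dz": -0.5, "twist": 0}, {"fingers": -1, "dx": 0, "dy": 0, "dz": 0, "twist": 0}]}}

```text
time: 15.23
position: [679.5, -4.7, 55.1]
tool_rot: [[-0.001, 0.165, 0.986], [-0.0, 0.986, -0.165], [-1.0, -0.0, -0.0]]
ft_force: [1.6, -1.3, -0.3]
gripper_width: 0.197
```

Call:
{"fn": "move_arm", "kwargs": {"commands": [{"fingers": -1, "dx": 0, "dy": 0, "dz": -0.5, "twist": 0}, {"fingers": -1, "dx": 0, "dy": 0, "dz": 0, "twist": 0}]}}

```text
time: 15.4
position: [679.6, -4.7, 54.7]
tool_rot: [[-0.0, 0.165, 0.986], [-0.0, 0.986, -0.165], [-1.0, -0.0, -0.0]]
ft_force: [0.4, -1.1, -0.5]
gripper_width: 0.194
```

Call:
{"fn": "move_arm", "kwargs": {"commands": [{"fingers": -1, "dx": 0, "dy": 0, "dz": -0.5, "twist": 0}, {"fingers": -1, "dx": 0, "dy": 0, "dz": 0, "twist": 0}]}}

```text
time: 15.57
position: [679.6, -4.6, 54.2]
tool_rot: [[-0.0, 0.165, 0.986], [-0.0, 0.986, -0.165], [-1.0, -0.0, -0.0]]
ft_force: [-0.6, -1.6, 0.1]
gripper_width: 0.192
```

Call:
{"fn": "move_arm", "kwargs": {"commands": [{"fingers": -1, "dx": 0, "dy": 0, "dz": -0.5, "twist": 0}, {"fingers": -1, "dx": 0, "dy": 0, "dz": 0, "twist": 0}]}}

```text
time: 15.73
position: [679.6, -4.6, 53.8]
tool_rot: [[-0.0, 0.165, 0.986], [-0.0, 0.986, -0.165], [-1.0, -0.0, -0.0]]
ft_force: [-0.0, -1.4, 1.8]
gripper_width: 0.193
```

Call:
{"fn": "move_arm", "kwargs": {"commands": [{"fingers": -1, "dx": 0, "dy": 0, "dz": -0.5, "twist": 0}, {"fingers": -1, "dx": 0, "dy": 0, "dz": 0, "twist": 0}]}}

```text
time: 15.9
position: [679.7, -4.6, 53.7]
tool_rot: [[-0.0, 0.165, 0.986], [-0.0, 0.986, -0.165], [-1.0, -0.0, -0.0]]
ft_force: [-2.0, -0.8, 4.4]
gripper_width: 0.194
```

Call:
{"fn": "move_arm", "kwargs": {"commands": [{"fingers": -1, "dx": 0, "dy": 0, "dz": -0.5, "twist": 0}, {"fingers": -1, "dx": 0, "dy": 0, "dz": 0, "twist": 0}]}}

```text
time: 16.07
position: [679.7, -4.5, 53.6]
tool_rot: [[0.0, 0.165, 0.986], [-0.0, 0.986, -0.165], [-1.0, -0.0, 0.0]]
ft_force: [-4.4, -1.4, 7.9]
gripper_width: 0.196
```

Call:
{"fn": "move_arm", "kwargs": {"commands": [{"fingers": -1, "dx": 0, "dy": 0, "dz": -0.4, "twist": 0}, {"fingers": -1, "dx": 0, "dy": 0, "dz": 0, "twist": 0}]}}

```text
time: 16.23
position: [679.7, -4.5, 53.6]
tool_rot: [[0.0, 0.165, 0.986], [-0.0, 0.986, -0.165], [-1.0, -0.0, 0.0]]
ft_force: [-3.8, -0.5, 9.8]
gripper_width: 0.192
```

```bash
python3 - <<'E'
from h import *
s=sense();print(s['time'],s['position'].round(2),s['ft_force'].round(1),s['ft_torque'].round(2))
c,w=snap('wrist','w8');S,im=snap('scene','s8')
# shaft slope in scene: butt & neck rows on vertical cross-sections
hs=cv2.cvtColor(cv2.imread('pics/s8.png'),cv2.COLOR_BGR2HSV);m=(hs[...,1]>110)&(hs[...,0]<18)&(hs[...,2]>40)
P=[]
for u in list(range(256,290,4))+list(range(340,378,4)):
    r=np.where(m[240:305,u])[0]
    if len(r): P.append((u,240+r.mean(),len(r)))
P=np.array(P);print(P.tolist())
# project ideal axis at heights with TCP xy
p=s['position'];y=np.radians(80.5);ex=np.array([np.cos(y),np.sin(y),0]);q=np.array([p[0],p[1],p[2]+16.2])
for k in(-140,-120,-70,60,80):print(k,proj(S,q+k*ex).round(1))
E
```

```text
16.2333 [679.75  -4.54  53.6 ] [-3.8 -0.5  9.8] [-0.37  1.12 -0.07]
[[256.0, 270.5, 6.0], [260.0, 271.0, 7.0], [264.0, 271.5, 8.0], [268.0, 272.0, 7.0], [272.0, 273.0, 7.0], [276.0, 273.5, 6.0], [280.0, 274.0, 7.0], [284.0, 275.0, 7.0], [288.0, 276.0, 7.0], [340.0, 283.1111111111111, 9.0], [344.0, 276.0, 5.0], [348.0, 283.0, 3.0], [352.0, 284.0, 3.0], [356.0, 287.5, 8.0], [360.0, 288.0, 7.0], [364.0, 288.5, 8.0], [368.0, 291.5, 12.0], [372.0, 292.0, 11.0], [376.0, 293.0, 11.0]]
-140 [255.9 269.7]
-120 [265.6 271.4]
-70 [290.2 275.7]
60 [356.4 287.1]
80 [366.8 288.9]
```

The shaft stopped at TCP z = 53.6 with +9.8 N, which is hard steel just below the seat. The scene slope matches a level axis on both sides of the gripper to within 0.5 px, so both clips hold it. Next I relieve the push, open and withdraw.

Call:
{"fn": "move_arm", "kwargs": {"commands": [{"fingers": -1, "dx": 0, "dy": 0, "dz": 1, "twist": 0}, {"fingers": -1, "dx": 0, "dy": 0, "dz": 0.8, "twist": 0}, {"fingers": -1, "dx": 0, "dy": 0, "dz": 0, "twist": 0}, {"fingers": 0.2, "dx": 0, "dy": 0, "dz": 0, "twist": 0}, {"fingers": 0.2, "dx": 0, "dy": 0, "dz": 0, "twist": 0}, {"fingers": 0.2, "dx": 0, "dy": 0, "dz": 0, "twist": 0}, {"fingers": 0.2, "dx": 0, "dy": 0, "dz": 0, "twist": 0}, {"fingers": 0.2, "dx": 0, "dy": 0, "dz": 0, "twist": 0}]}}

```text
time: 17.0
position: [679.7, -4.4, 54.0]
tool_rot: [[-0.0, 0.165, 0.986], [0.0, 0.986, -0.165], [-1.0, 0.0, -0.0]]
ft_force: [-0.5, -0.5, -0.2]
gripper_width: 0.486
```

Call:
{"fn": "move_arm", "kwargs": {"commands": [{"fingers": 0.2, "dx": 0, "dy": 0, "dz": 0, "twist": 0}, {"fingers": 0.2, "dx": 0, "dy": 0, "dz": 0, "twist": 0}, {"fingers": 0.2, "dx": 0, "dy": 0, "dz": 0, "twist": 0}, {"fingers": 0.2, "dx": 0, "dy": 0, "dz": 0, "twist": 0}]}}

```text
time: 17.33
position: [679.8, -4.6, 54.2]
tool_rot: [[-0.0, 0.165, 0.986], [0.0, 0.986, -0.165], [-1.0, 0.0, -0.0]]
ft_force: [-1.1, 0.2, -0.1]
gripper_width: 0.6
```

Call:
{"fn": "move_arm", "kwargs": {"commands": [{"fingers": 0.2, "dx": 0, "dy": 0, "dz": 5, "twist": 0}, {"fingers": 0.2, "dx": 0, "dy": 0, "dz": 12, "twist": 0}, {"fingers": 0.2, "dx": 0, "dy": 0, "dz": 25, "twist": 0}, {"fingers": 0.2, "dx": 0, "dy": 0, "dz": 30, "twist": 0}, {"fingers": 0.2, "dx": 0, "dy": 0, "dz": 30, "twist": 0}, {"fingers": 0.2, "dx": 0, "dy": 0, "dz": 30, "twist": 0}, {"fingers": 0.2, "dx": 0, "dy": 0, "dz": 15, "twist": 0}, {"fingers": 0.2, "dx": 0, "dy": 0, "dz": 0, "twist": 0}]}}

```text
time: 18.0
position: [681.9, -4.0, 207.5]
tool_rot: [[0.008, 0.165, 0.986], [0.0, 0.986, -0.165], [-1.0, 0.002, 0.008]]
ft_force: [-0.1, 0.8, 0.1]
gripper_width: 0.602
```

Call:
{"fn": "move_arm", "kwargs": {"commands": [{"fingers": 0.2, "dx": -10, "dy": 0, "dz": 0, "twist": 0}, {"fingers": 0.2, "dx": -25, "dy": 0, "dz": 0, "twist": 0}, {"fingers": 0.2, "dx": -30, "dy": 0, "dz": 0, "twist": 0}, {"fingers": 0.2, "dx": -30, "dy": 0, "dz": 0, "twist": 0}, {"fingers": 0.2, "dx": -25, "dy": 0, "dz": 0, "twist": 0}, {"fingers": 0.2, "dx": -10, "dy": 0, "dz": 0, "twist": 0}, {"fingers": 0.2, "dx": 0, "dy": 0, "dz": 0, "twist": 0}, {"fingers": 0.2, "dx": 0, "dy": 0, "dz": 0, "twist": 0}]}}

```text
time: 18.67
position: [550.2, -4.8, 201.7]
tool_rot: [[0.001, 0.166, 0.986], [-0.001, 0.986, -0.166], [-1.0, -0.0, 0.001]]
ft_force: [0.4, -1.4, -0.1]
gripper_width: 0.602
```

```bash
python3 - <<'E'
from h import *
s=sense();print(s['time'],s['position'].round(2),s['ft_force'].round(1))
S,im=snap('scene','s9');T,im2=snap('top','t9')
A=np.zeros((600,800,3),np.uint8)
A[:400]=cv2.resize(im[230:330,230:430,::-1],(800,400),interpolation=cv2.INTER_CUBIC)
A[400:]=cv2.resize(im2[160:230,240:520,::-1],(800,200),interpolation=cv2.INTER_CUBIC)
cv2.imwrite('pics/v9.png',cv2.convertScaleAbs(A,alpha=1.5))
# bystanders: compare with first images
a=cv2.imread('pics/scene0.png');d=cv2.absdiff(a,im[:,:,::-1]).max(2)
for n,(x0,y0,x1,y1) in dict(case=(140,172,178,225),candle=(120,222,165,266),box=(98,270,170,320),remote=(424,250,464,276),bowl=(465,212,522,252),diff=(515,255,562,318)).items():print(n,int((d[y0:y1,x0:x1]>40).sum()))
E
```

```text
18.6667 [550.23  -4.85 201.73] [ 0.4 -1.4 -0.1]
case 3
candle 969
box 94
remote 0
bowl 0
diff 0
```

View pics/v9.png

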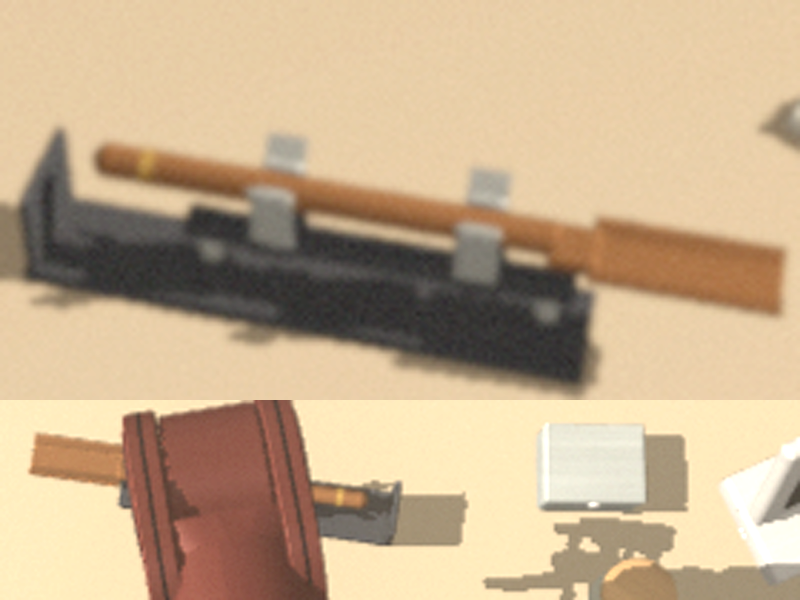

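v9 shows the shoehorn seated level in both clips, with the finger tops above the shaft at panel (286,150)/(489,185). The butt (97,157) is by the end plate and the blade is hollow side up. At about 2.03 px/mm the butt is about 143 mm and the tip about 193 mm from the clips' midpoint (144 and 192 expected). The candle's pixel change is the arm's shadow falling on it; the other things are unchanged. Handing in.

```bash
python3 -c "
from bench import *
print(hand_in())"
```

```text
the job is handed in; nothing more can be done
None
```

The shoehorn is in the rack, seated in both spring clips with its butt towards the end plate and the blade hollow side up. I handed it in at about 18.7 s, with the gripper open and clear of everything.

- **First grasp missed:** the real fingertips sat about 19 mm further back than described, so the jaws shut above the shaft. The pictures showed this. I lowered further by feel, gripped the shaft and lifted it on the second try.
- **Pressing:** the clip lips met the shaft at about TCP z = 68. The push peaked at about 9 N, below the 10 to 18 N the task text gives for both clips together. It then fell away, and the shaft stopped on the hard steel at 53.6 with about 11 N. That puts the seated axis at about 71 mm, inside the stated 56 to 92 mm; the first camera estimate was 67 mm.
- **Last checks:**
  - The final picture shows the shaft level in both clips, with its middle within about 2 mm of the midpoint between them.
  - The case, remote, bowl and diffuser pixels were unchanged.
  - The candle and, slightly, the box differed. I put this down to the arm's shadow, which the top view shows by the candle, and I did not measure their positions again.
  - The clip and pad joint values could not be read directly.

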